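# Tip a gift box into its mailing carton and shut the lid

## Task

Pack the tall gift box into the open mailing carton by pushing only, never lifting it: slide it along, still standing, until it stands centred in front of the carton's open end, then tip it over into the carton so that it lands flat between the side walls. Push it fully home against the back wall so that the lid's front lip can pass, and push the lid over until it is shut. Push gently and leave everything else on the counter where it is.

Things in the scene. Friction and masses are not known exactly. Their poses are not given: they have to be found in the camera images.
- gift_box: Dark carton gift box, 46 x 243 x 235 mm (x, y, z), about 0.36 kg, loose. It stands upright before the carton's open end, 40 to 110 mm left of the carton's middle and parallel to it within 0.04 rad. Origin: centre of its 46 x 243 mm underside (once tipped: centre of the end facing the robot). z: up through the box; y: along its 243 mm width; x: across its 46 mm thickness, towards the carton.
- box_foot (a point): Middle of the box's lower edge on the carton side (23 mm from the origin along the box's x): the edge about which it tips. It stays on the counter or the carton's floor throughout.
- carton: Fixed cardboard mailing carton, open at the top and at the end facing the robot. Inside 245 mm deep (its x, away from the robot) and 267 mm wide (its y, to the left): 12 mm of play each side of the gift box. Floor 3 mm, board 4 mm, walls 54 mm high left, right and back. Origin: on the counter under the centre of the inside, 133.5 mm from each side wall.
- carton_back (a point): Middle of the foot of the back wall's inner face: carton x = +122.5 mm.
- carton_mouth (a point): Middle of the carton's open end, on its floor: carton x = -122.5 mm. With the tipped box home, the box's near end lies 10 mm farther in than this.
- lid (a joint): Angle of the lid: 0 shut, 1.57 upright, at first leaning open to the right at 1.9 to 2.15 (stop at 2.2). A 253 x 275 mm sheet of 4 mm board, 0.07 kg, hinged on top of the right wall. The stiff crease (0.065 N m) keeps it where it is left; below about 0.8 rad it drops shut. A 36 mm front lip along its robot-side edge, when shut, hangs just outside the open end and hits a box that is not home.
- lid_hinge (a point): Middle of the lid's hinge line, which runs along the carton's x at carton y = -137.5 mm, z = 54 mm.
- lid_edge (a point): Middle of the lid's free long edge, 275 mm from the hinge line.
- swing_bottle: Milk bottle with wire swing top, 66 mm diameter, 182 mm tall, loose, left of the carton; leave alone. Origin: centre of the underside.
- service_bell: Counter bell, 80 mm diameter, 60 mm tall, loose, at the front left; leave alone. Origin: centre of the underside.
- bowl_hazel: Oval glazed bowl of hazelnuts, 94 x 128 x 53 mm, loose, at the front right; leave alone. Origin: centre of the underside.
- card_stand: Small oak block holding a card, 24 x 85 x 57 mm, loose, between the carton and the bottle; leave alone. Origin: centre of the underside.
- scoop: Steel sweet scoop with turned handle, 42 x 138 x 21 mm, lying at the right, before the open lid, loose; leave alone. Origin: centre of the underside.
- bowl_cacao: Small oval bowl of cacao beans, 63 x 85 x 43 mm, loose, to the right of the carton beyond the open lid; leave alone. Origin: centre of the underside.

How it is judged (in metres and radians):
On the way, in this order (a step that is already met when the one before it is completed fails the run):
1. the gift box, still standing, has been slid to the middle of the carton's open end (within 12 mm) (angle between gift_box's own z axis and vertical below 0.1 rad and y of gift_box in the frame of carton between -0.012 and 0.012 m and x of gift_box in the frame of carton below -0.13 m), for 0.2 s.
2. the gift box has been tipped over and lies flat on the carton's floor between the side walls (angle between gift_box's own z axis and vertical above 1.45 rad and height (world z) of gift_box below 0.036 m and y of gift_box in the frame of carton between -0.016 and 0.016 m and x of gift_box in the frame of carton below -0.08 m), for 0.2 s.
At the end, for the whole second after the job is handed in: The gift box lies flat on the carton's floor between the side walls, its far end within 6.5 mm of the back wall, at rest, and the lid is shut (less than 0.06 rad) (angle between gift_box's own z axis and vertical above 1.5 rad and height (world z) of gift_box below 0.034 m and y of gift_box in the frame of carton between -0.016 and 0.016 m and x of gift_box in the frame of carton between -0.119 and -0.1 m and value of joint lid below 0.06 rad and linear speed of gift_box below 0.02 m/s); the robot touches nothing.
It fails at once if the gift box is lifted: the edge it tips about rises more than 30 mm above the counter (height (world z) of box_foot above 0.03 m).
It fails at once if the gift box is squeezed or pushed harder than 30 N (contact force between the fingers and gift_box above 30 N).
It fails at once if the bottle, bell, a bowl, the card stand or the scoop is shifted more than 30 mm (distance of any of swing_bottle, service_bell, bowl_hazel, card_stand, scoop, bowl_cacao from where it was at the start of the episode above 0.03 m).
It also fails if it takes over 72 s, if anything falls off the work surface, if the arm or the gripper's body presses on something with over 40 N, if the wrist force passes 120 N, or if a joint passes its speed limit or range.

## Robot

A 7-joint arm with a two-finger parallel gripper is mounted at the origin on a cart in front of the work surface, level with it; the furniture and walls round the work are solid. World frame = base frame: x ahead of the robot, y to its left, z up, the work surface at z = 0. Lengths are in m, angles in degrees, forces in N, time in s.
With the tool pointing down it reaches from about 0.425 to 0.875 m from the base axis. Payload 4.7 kg.
Tool frame: the origin (TCP) lies midway between the tips of the shut fingers; the grasp point (between the pads) lies 19 mm behind it; z points along the fingers, y is the line along which they close (so a half turn about z gives the same grasp; the last joint's range is limited). The gripper opens to 87 mm and grips with 3 to 60 N. Pads are 19 mm wide; open, the fingers measure 117 mm over their backs; the gripper's body (75 mm by 190 mm) begins 51 mm behind the grasp point.
Start: joints at [-63.764, 18.392, -4.016, 83.108, 1.295, 78.541, -3.26], TCP at [0.279, 0.587, 0.192] pointing down, gripper open.
Joint ranges: [-163.93, 163.93], [-17.29, 119.83], [-79.2, 71.16], [3.27, 140.29], [-89.18, 269.18], [5.43, 117.66], [-154.24, 154.24]. Speed limits (degrees/s): [147.25, 147.25, 180, 180, 180, 180, 180].

## Interface

Orientations are given as [roll, pitch, yaw] about the fixed x, y, z axes, in that order (R = Rz(yaw) Ry(pitch) Rx(roll)).
In Python, from cell import env gives the robot as it stands. The module is installed in compiled form; this text tells all that it offers.
- The arm moves only by the tool step_arm, never from a script. Its argument "rows" is a list of rows, each an object with "angular": the turn, a rotation vector about the tool's x, y, z in units of pi rad (1.0 is pi rad), a list of three; "slide": the shift along the tool's x, y, z in units of 500 mm (1.0 is 500 mm), a list of three; "jaw": the opening, from 0 (shut) to 1 (fully open). A call has 1 to 10 rows; each row shifts and turns the commanded pose from where the row before left it, along the tool's axes as they then stand; what a row does not reach is not made up. A row lasts 1/8 s, in which the tool goes at most 62.5 mm and 10.7 degrees, less where a joint would pass 70% of its speed; a pose out of reach is approached as far as the arm can. A call with a number of a shift or a turn outside -1 to 1 is refused whole. A call with a gripper value outside its range is refused whole. The fingers move at their own pace and stop on an object; "newtons" is the grip in N (left out, the last holds). Time passes only in rows, so rows that do not move let the fingers close. It gives the time, the measured TCP pose, the force, the opening and the grip force at its end, in the units of the state.
- env.get_obs(): the state, without advancing time (a new reading comes with each control period).
- env.read_camera(name): name is "side" or "top" or "wrist"; returns the picture (420x560x3 uint8, red, green, blue); there is no depth.
- env.camera_info(name): a dict with "fx", "fy", "cx", "cy" (pixels), "R" (3x3) and "t" (3): a world point X has camera coordinates R X + t. Camera axes: x right, y down, z forward; pixel columns grow to the right and rows downward; lengths in m; the calibration is good to about 2 mm. The wrist camera is an equidistant fisheye: a pixel r from the principal point sees the ray r / f radians off the axis. A picture is of the moment at which its call begins: read the wrist's pose just before it. camera_info takes no time and is no camera call; for the wrist camera it gives the pose at the moment of the call.
- env.sign_off(): hands the job in; it is judged then, once.
The state is a dict: "time_s": time; "qpos": joint angles; "joint_velocities": joint speeds; "effort": joint torques, N m; "tool_pos": TCP position; "tool_rot": TCP orientation; "force": force on the tool from outside, world axes, zero at the start; "wrist_torque": the same for the moment, N m; "grip_width": finger opening in m; "grasp_force": force on a finger pad.
Only numpy, scipy, OpenCV 4.12 (cv2) and the standard library are available. Lean on these libraries where they do the work, as an engineer would, in place of code of your own. Each camera call takes 0.05 s, during which the arm holds its last target. There are 200 camera calls.

## Working session

There is one attempt and no reset: what is moved stays moved. The work goes in short steps, Python scripts to look and compute and a tool call to move; the robot and the scene stay as the last step left them, time stands still between calls to the robot, and variables do not carry over. Pictures are saved under pics/ and viewed, at most 10 in all, crops included, and the job is handed in when it is done.

Besides the shell and the picture viewer there is one more tool, called after "Emit:" as name(argument=value, ...) on one line, values as JSON. step_arm: Moves the arm, as the interface text tells. Shifts and turns lie within -1 to 1; 1 stands for 500 mm of shift or pi rad of turn. Its arguments: {"type":"object","properties":{"rows":{"type":"array"},"newtons":{"type":"number"}},"required":["rows"]}

```bash
mkdir -p pics
python3 - <<'E'
from cell import env
import cv2
o=env.get_obs()
print({k:o[k] for k in('time_s','tool_pos','tool_rot','force','grip_width')})
for n in('side','top'):
    im=env.read_camera(n); cv2.imwrite(f'pics/{n}0.png',im[...,::-1])
    print(n,env.camera_info(n))
E
```

```text
{'time_s': 0.0, 'tool_pos': array([0.27890538, 0.58643599, 0.19076314]), 'tool_rot': array([-1.79889652e+02,  5.73625223e-03,  1.54570642e+02]), 'force': array([0.82388816, 0.72197478, 0.33964208]), 'grip_width': 0.08698033575404919}
side {'fx': 397.6698706403958, 'fy': 397.6698706403958, 'cx': 274.1948479535549, 'cy': 209.52438501314037, 'R': array([[ 0.51946847,  0.85443362,  0.00978244],
       [ 0.74614233, -0.44799195, -0.49251886],
       [-0.41644222,  0.26314712, -0.87024679]]), 't': array([-0.25757841, -0.3885104 ,  1.28026835])}
top {'fx': 424.8313243510351, 'fy': 424.8313243510351, 'cx': 277.93047464035095, 'cy': 210.33574403231958, 'R': array([[ 0.01526122, -0.99987457, -0.00423618],
       [-0.9974142 , -0.01492582, -0.07030037],
       [ 0.07022833,  0.00529809, -0.99751687]]), 't': array([-0.04688535,  0.5218846 ,  1.21772215])}
```

View pics/top0.png

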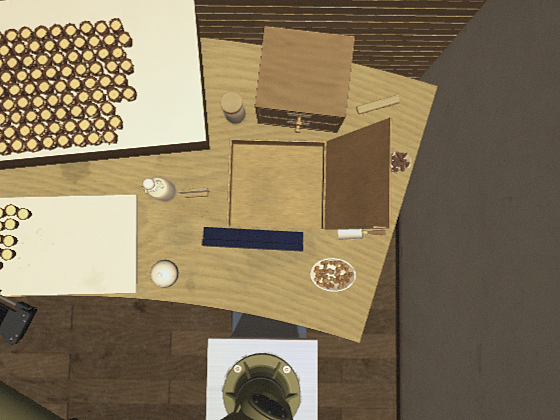

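View pics/side0.png

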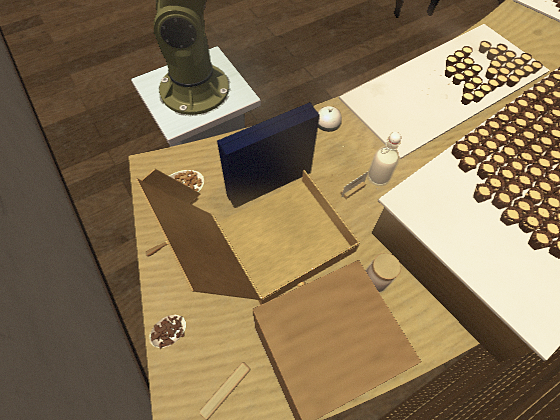

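The top view shows the carton at about (230–325, 140–228). The blue box's top is at (202–303, 228–250), and the lid leans right, over to about x = 390. The scoop handle is at (350, 233), right by the lid's near corner. A cabinet stands behind the carton. The side view agrees with this.

```bash
cat > h.py <<'E'
import numpy as np,cv2
from cell import env
def ray(n,uv):
    c=env.camera_info(n);R=np.array(c['R']);t=np.array(c['t'])
    d=R.T@np.array([(uv[0]-c['cx'])/c['fx'],(uv[1]-c['cy'])/c['fy'],1]);return -R.T@t,d
def onz(n,uv,z):
    o,d=ray(n,uv);return o+d*(z-o[2])/d[2]
def proj(n,X):
    c=env.camera_info(n);p=np.array(c['R'])@np.array(X)+c['t'];return c['fx']*p[0]/p[2]+c['cx'],c['fy']*p[1]/p[2]+c['cy']
def tri(a,b):
    (o1,d1),(o2,d2)=ray('top',a),ray('side',b)
    A=np.stack([d1,-d2],1);s=np.linalg.lstsq(A,o2-o1,rcond=None)[0]
    p,q=o1+d1*s[0],o2+d2*s[1];return (p+q)/2,np.linalg.norm(p-q)
def blue(im):
    h=cv2.cvtColor(im,cv2.COLOR_RGB2HSV);m=cv2.inRange(h,(105,110,15),(130,255,255))
    m=cv2.morphologyEx(m,cv2.MORPH_CLOSE,np.ones((3,3)))
    return max(cv2.findContours(m,cv2.RETR_EXTERNAL,cv2.CHAIN_APPROX_NONE)[0],key=cv2.contourArea)
E
python3 - <<'E'
from h import *
for n in('top','side'):
    im=cv2.imread(f'pics/{n}0.png')[...,::-1]
    c=blue(im);print(n,cv2.contourArea(c),cv2.approxPolyDP(c,3,True)[:,0].tolist())
    if n=='top':
        r=cv2.minAreaRect(c);print(r);b=cv2.boxPoints(r);print(b,[onz('top',p,.235).round(4) for p in b])
t=cv2.imread('pics/top0.png')
a=cv2.resize(t[110:290,190:410],None,fx=3.6,fy=3.3,interpolation=cv2.INTER_CUBIC);cv2.imwrite('pics/topc.png',a)
s=cv2.imread('pics/side0.png')
a=cv2.resize(s[95:305,135:415],None,fx=2.8,fy=2.8,interpolation=cv2.INTER_CUBIC);cv2.imwrite('pics/sidec.png',a)
E
```

```text
top 1152.0 [[204, 227], [204, 236], [207, 228], [219, 235], [221, 228], [229, 229], [227, 233], [237, 229], [239, 243], [218, 245], [203, 239], [203, 244], [302, 249], [302, 232]]
((252.79833984375, 238.33148193359375), (99.38874816894531, 17.81744384765625), 3.012787342071533)
[[202.70442 244.61601]
 [203.64088 226.8232 ]
 [302.89227 232.04695]
 [301.9558  249.83977]] [array([0.4226, 0.1381, 0.235 ]), array([0.4651, 0.137 , 0.235 ]), array([ 0.4562, -0.1006,  0.235 ]), array([ 0.4138, -0.0988,  0.235 ])]
side 1399.0 [[262, 138], [253, 134], [250, 137], [245, 129], [218, 140], [224, 178], [226, 173], [235, 171], [244, 176], [249, 174], [251, 179], [253, 172], [266, 174], [267, 170], [258, 171], [261, 162], [267, 166], [256, 154], [259, 150], [253, 153], [249, 149], [252, 141]]
```

View pics/topc.png

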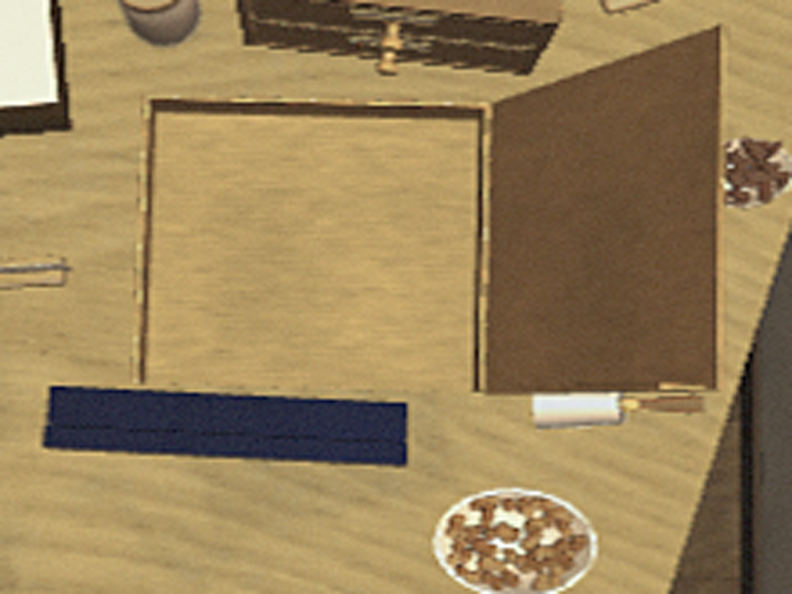

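View pics/sidec.png

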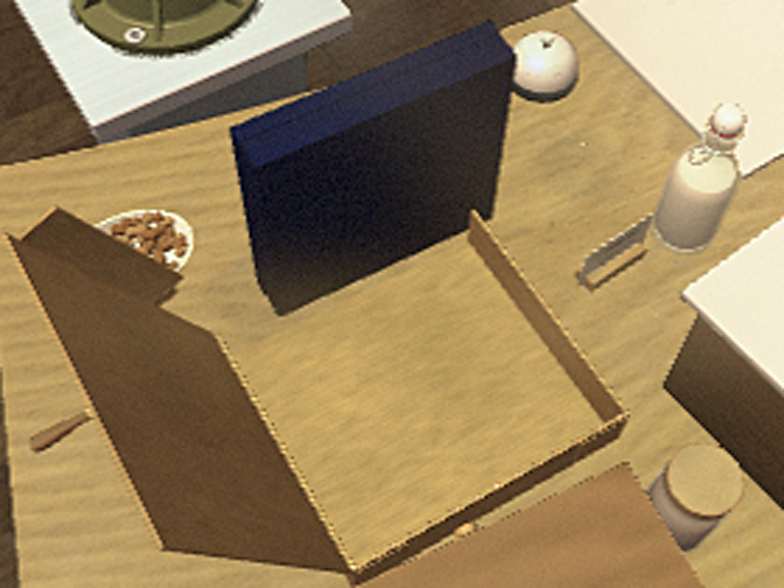

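The top crop shows the box's top corners at (50,387), (407,403), (406,465) and (43,448), and the wall tops at (148,100), (491,102), (138,383) and (482,390). The side crop shows the same corners, plus the box's feet at (280,313) and (493,218). The lid's front lip sticks out on the robot side.

Run:
```python
from h import *
T=lambda x,y:(190+(x+.5)/3.6-.5,110+(y+.5)/3.3-.5)
S=lambda x,y:(135+(x+.5)/2.8-.5,95+(y+.5)/2.8-.5)
P=dict(boxFL=((50,387),(513,55)),boxFR=((407,403),(254,165)),boxNR=((406,465),(232,128)),boxNL=((43,448),(490,22)),
 cBL=((148,100),(627,415)),cBR=((491,102),(352,575)),cFL=((138,383),(472,210)),cFR=((482,390),(218,335)),
 lidEB=((720,27),(163,549)),lidEF=((716,389),(8,235)))
for k,(a,b) in P.items():
    X,e=tri(T(*a),S(*b));print(k,X.round(4),round(e,4),'onz',onz('top',T(*a),.235 if 'box' in k else .054)[:2].round(4))
for n,q in dict(footR=(280,313),footL=(493,218)).items():print(n,onz('side',S(*q),0).round(4))
for n,q in dict(scoopA=(533,410),scoopB=(705,403),bowlL=(433,540),bowlTop=(515,488),card=(68,270)).items():print(n,onz('top',T(*q),.03).round(4))
```

```text
boxFL [0.4642 0.1359 0.2367] 0.0025 onz [0.4648 0.1373]
boxFR [ 0.4564 -0.1007  0.2387] 0.0017 onz [ 0.4568 -0.1001]
boxNR [ 0.4124 -0.0992  0.2358] 0.0015 onz [ 0.4121 -0.0999]
boxNL [0.4207 0.1411 0.2332] 0.0001 onz [0.4207 0.1407]
cBL [0.7216 0.1003 0.0488] 0.0021 onz [0.7197 0.0988]
cBR [ 0.722  -0.1739  0.0529] 0.0005 onz [ 0.7219 -0.1735]
cFL [0.4749 0.1018 0.054 ] 0.0019 onz [0.4745 0.101 ]
cFR [ 0.4728 -0.1674  0.0554] 0.0016 onz [ 0.4726 -0.1683]
lidEB [ 0.7182 -0.2925  0.2978] 0.0007 onz [ 0.7905 -0.3552]
lidEF [ 0.468  -0.2879  0.3001] 0.0007 onz [ 0.4762 -0.3511]
footR [ 0.4514 -0.097   0.    ]
footL [ 0.4646  0.1399 -0.    ]
scoopA [ 0.4565 -0.2115  0.03  ]
scoopB [ 0.4647 -0.3484  0.03  ]
bowlL [ 0.3432 -0.133   0.03  ]
bowlTop [ 0.3889 -0.1976  0.03  ]
card [0.5734 0.1625 0.03  ]
```

```bash
cat >> h.py <<'E'
from scipy.spatial.transform import Rotation as Ro
def plan(targets):
    """targets: list of (xyz, rpy deg); prints per-target row count and tool-frame per-row delta"""
    o=env.get_obs();p=np.array(o['tool_pos']);R=Ro.from_euler('xyz',o['tool_rot'],degrees=True)
    for x,r in targets:
        R2=Ro.from_euler('xyz',r,degrees=True);x=np.array(x,float)
        w=(R.inv()*R2).as_rotvec();d=R.inv().apply(x-p)
        n=max(1,int(np.ceil(max(np.linalg.norm(w)/np.radians(9.5),np.linalg.norm(d)/.055))))
        print('n',n,'ang',(w/np.pi/n).round(4),'| pure slide/row',(d/.5/n).round(4),'| slide in new frame',(R2.inv().apply(x-p)/.5/n).round(4))
        p,R=x,R2
E
python3 - <<'E'
from h import *
print('bottle',onz('side',(380,180),0),'bell',onz('top',(164,274),.03))
plan([((.279,.587,.26),(180,0,90)),((.443,.20,.26),(180,0,90)),((.443,.175,.178),(180,0,90))])
E
```

```text
bottle [0.58538581 0.292267   0.        ] bell [0.33466375 0.28337717 0.03      ]
n 7 ang [-0.0001  0.      0.0513] | pure slide/row [ 0.      0.0001 -0.0198] | slide in new frame [ 0.0001  0.     -0.0198]
n 8 ang [0. 0. 0.] | pure slide/row [-0.0967  0.041   0.    ] | slide in new frame [-0.0967  0.041   0.    ]
n 2 ang [0. 0. 0.] | pure slide/row [-0.025 -0.     0.082] | slide in new frame [-0.025 -0.     0.082]
```

Emit:
step_arm(rows=[{"angular":[0,0,0.0518],"slide":[0,0,-0.02],"jaw":0},{"angular":[0,0,0.0518],"slide":[0,0,-0.02],"jaw":0},{"angular":[0,0,0.0518],"slide":[0,0,-0.02],"jaw":0},{"angular":[0,0,0.0518],"slide":[0,0,-0.02],"jaw":0},{"angular":[0,0,0.0518],"slide":[0,0,-0.02],"jaw":0},{"angular":[0,0,0.0518],"slide":[0,0,-0.02],"jaw":0},{"angular":[0,0,0.0518],"slide":[0,0,-0.02],"jaw":0}])

```text
time_s: 0.98
tool_pos: [0.279, 0.5867, 0.2615]
tool_rot: [-180.0, 0.1, 89.0]
force: [0.9, 0.3, -0.8]
grip_width: 0.0252
grasp_force: 0.0
```

Emit:
step_arm(rows=[{"angular":[0,0,0],"slide":[-0.097,0.041,0],"jaw":0},{"angular":[0,0,0],"slide":[-0.097,0.041,0],"jaw":0},{"angular":[0,0,0],"slide":[-0.097,0.041,0],"jaw":0},{"angular":[0,0,0],"slide":[-0.097,0.041,0],"jaw":0},{"angular":[0,0,0],"slide":[-0.097,0.041,0],"jaw":0},{"angular":[0,0,0],"slide":[-0.097,0.041,0],"jaw":0},{"angular":[0,0,0],"slide":[-0.097,0.041,0],"jaw":0},{"angular":[0,0,0],"slide":[-0.097,0.041,0],"jaw":0},{"angular":[0,0,0],"slide":[0,0,0],"jaw":0}])

```text
time_s: 2.1
tool_pos: [0.4401, 0.1922, 0.262]
tool_rot: [180.0, 0.0, 88.8]
force: [0.8, 0.8, -0.1]
grip_width: 0.0006
grasp_force: 0.0
```

Emit:
step_arm(rows=[{"angular":[0,0,-0.003],"slide":[0,-0.012,0.084],"jaw":0},{"angular":[0,0,0],"slide":[0,0,0.084],"jaw":0},{"angular":[0,0,0],"slide":[-0.03,0,0],"jaw":0},{"angular":[0,0,0],"slide":[-0.02,0,0],"jaw":0},{"angular":[0,0,0],"slide":[-0.015,0,0],"jaw":0},{"angular":[0,0,0],"slide":[-0.01,0,0],"jaw":0},{"angular":[0,0,0],"slide":[-0.01,0,0],"jaw":0},{"angular":[0,0,0],"slide":[-0.01,0,0],"jaw":0},{"angular":[0,0,0],"slide":[-0.01,0,0],"jaw":0}])

```text
time_s: 3.22
tool_pos: [0.4324, 0.1453, 0.1783]
tool_rot: [180.0, -0.1, 89.9]
force: [0.6, 1.7, 2.0]
grip_width: 0.0004
grasp_force: 1.2
```

```bash
cat >> h.py <<'E'
def snap(n,name,crop=None,f=1):
    im=env.read_camera(n)
    if crop:
        x0,y0,x1,y1=crop;a=cv2.resize(im[y0:y1,x0:x1],None,fx=f,fy=f,interpolation=cv2.INTER_CUBIC)
    else:a=im
    cv2.imwrite(f'pics/{name}.png',a[...,::-1]);return im
def boxtop(im,z=.235):
    h=cv2.cvtColor(im,cv2.COLOR_RGB2HSV)
    m=((im[...,2].astype(int)-im[...,0])>8).astype(np.uint8)
    m[:200]=0;m[262:]=0;m[:,:190]=0;m[:,350:]=0
    m=cv2.morphologyEx(m,cv2.MORPH_OPEN,np.ones((3,3)))
    c=max(cv2.findContours(m,cv2.RETR_EXTERNAL,cv2.CHAIN_APPROX_NONE)[0],key=cv2.contourArea)
    b=cv2.boxPoints(cv2.minAreaRect(c));P=np.array([onz('top',p,z)[:2] for p in b])
    e=P-np.roll(P,-1,0);L=np.linalg.norm(e,axis=1);k=np.argmax(L);v=e[k]*np.sign(e[k][1])
    print('centre',P.mean(0).round(4),'sizes',L.round(4),'yaw',round(float(np.arctan2(-v[0],v[1])),4))
E
python3 - <<'E'
from h import *
o=env.get_obs();print(o['time_s'],o['tool_pos'].round(4),o['tool_rot'].round(1),o['force'].round(2))
boxtop(cv2.imread('pics/top0.png')[...,::-1])
boxtop(env.read_camera('top'))
E
```

```text
3.225 [0.4324 0.1453 0.1783] [ 1.80e+02 -1.00e-01  8.99e+01] [0.59 1.71 1.96]
centre [0.4393 0.0189] sizes [0.0434 0.2378 0.0434 0.2371] yaw -0.0383
centre [0.4395 0.0059] sizes [0.0434 0.2257 0.0433 0.225 ] yaw -0.0316
```

Emit:
step_arm(rows=[{"angular":[0,0,0],"slide":[-0.01,0,0],"jaw":0},{"angular":[0,0,0],"slide":[-0.01,0,0],"jaw":0},{"angular":[0,0,0],"slide":[-0.01,0,0],"jaw":0},{"angular":[0,0,0],"slide":[-0.01,0,0],"jaw":0},{"angular":[0,0,0],"slide":[-0.01,0,0],"jaw":0}])

```text
time_s: 3.9
tool_pos: [0.4322, 0.1193, 0.1779]
tool_rot: [-180.0, -0.0, 89.8]
force: [-0.2, 2.3, 1.4]
grip_width: 0.0005
grasp_force: 1.1
```

Run:
```python
from h import *
boxtop(env.read_camera('top')); snap('side','s1',(150,60,430,270),2.5);print(env.get_obs()['tool_pos'])
```

```text
centre [ 0.4419 -0.0201] sizes [0.0432 0.2251 0.0431 0.2245] yaw -0.0119
[0.43217987 0.11847004 0.17773579]
```

View pics/s1.png

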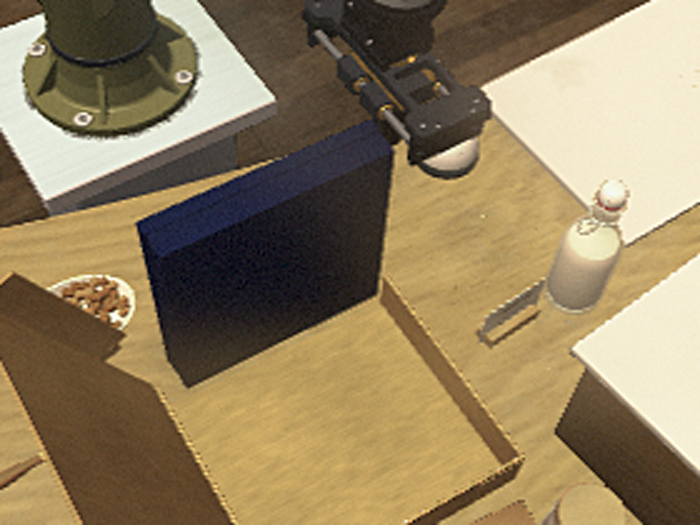

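The side view shows the box upright and flush with the fingers at its left end. Its yaw is now close to the carton's.

Emit:
step_arm(rows=[{"angular":[0,0,0],"slide":[-0.011,0,0],"jaw":0},{"angular":[0,0,0],"slide":[-0.011,0,0],"jaw":0},{"angular":[0,0,0],"slide":[-0.011,0,0],"jaw":0},{"angular":[0,0,0],"slide":[-0.01,0,0],"jaw":0},{"angular":[0,0,0],"slide":[0,0,0],"jaw":0},{"angular":[0,0,0],"slide":[0,0,0],"jaw":0}])

```text
time_s: 4.75
tool_pos: [0.4321, 0.0978, 0.1778]
tool_rot: [-180.0, 0.0, 89.8]
force: [0.2, 0.8, -0.3]
grip_width: 0.0007
grasp_force: 0.0
```

Run:
```python
from h import *
im=env.read_camera('top');boxtop(im);cv2.imwrite('pics/t2.png',im[...,::-1]);print(env.get_obs()['tool_pos'])
# carton walls: gradient profile across rows for left/right walls (wall tops, z=.054)
g=cv2.cvtColor(cv2.imread('pics/top0.png'),cv2.COLOR_BGR2GRAY).astype(int)
for v in(150,170,190,210,220):print(v,g[v,224:238].tolist(),g[v,318:332].tolist())
```

```text
centre [ 0.4435 -0.0424] sizes [0.2224 0.0429 0.2217 0.0429] yaw 0.0151
[0.43211493 0.09791306 0.17778102]
150 [165, 160, 162, 159, 161, 169, 164, 113, 78, 142, 167, 161, 158, 157] [164, 164, 163, 172, 138, 65, 119, 156, 114, 78, 85, 80, 85, 83]
170 [164, 164, 165, 159, 120, 178, 160, 68, 133, 163, 161, 160, 167, 166] [158, 156, 156, 164, 110, 37, 157, 143, 80, 82, 83, 83, 89, 85]
190 [151, 157, 152, 155, 173, 143, 76, 129, 170, 170, 171, 163, 162, 162] [160, 157, 162, 154, 93, 99, 159, 127, 74, 81, 76, 83, 87, 83]
210 [162, 166, 164, 170, 148, 97, 88, 154, 174, 167, 164, 162, 162, 159] [164, 167, 177, 130, 51, 151, 148, 88, 78, 81, 88, 80, 87, 88]
220 [151, 157, 137, 161, 128, 60, 130, 174, 179, 175, 175, 170, 164, 163] [156, 158, 166, 112, 39, 147, 141, 74, 85, 81, 89, 89, 85, 84]
```

Run:
```python
from h import *
v=[150,170,190,210,220];l=[230.7,230.3,229.3,228.5,228.4];r=[323.9,323.5,323,322.5,322.5]
L=np.array([onz('top',(a,b),.054) for a,b in zip(l,v)]);R=np.array([onz('top',(a,b),.054) for a,b in zip(r,v)])
M=(L+R)/2;print((L-R)[:,1].round(4));f=np.polyfit(M[:,0],M[:,1],1);print('slope',f[0],'y at .44,.595',np.polyval(f,[.44,.595]))
plan([((.432,.12,.178),(180,0,89.8)),((.432,.12,.33),(180,0,89.8))])
im=cv2.imread('pics/t2.png')[...,::-1];m=(im[...,2].astype(int)-im[...,0])>8
for u in (225,240,260,280,300,310):
    c=np.nonzero(m[215:262,u])[0]+215;print(u,c.min(),c.max(),onz('top',(u,c.min()-.5),.235)[:2].round(4),onz('top',(u,c.max()+.5),.235)[:2].round(4))
c=np.nonzero(m[240,250:340])[0];print(250+c.max(),onz('top',(250.5+c.max(),240),.235))
```

```text
[0.2659 0.265  0.2656 0.2656 0.2654]
slope -0.01290870112880892 y at .44,.595 [-0.03156375 -0.03356459]
n 1 ang [-0.      0.0001  0.0002] | pure slide/row [ 0.0442 -0.0004 -0.0005] | slide in new frame [ 0.0442 -0.0004 -0.0004]
n 3 ang [0. 0. 0.] | pure slide/row [-0.      0.     -0.1013] | slide in new frame [-0.      0.     -0.1013]Traceback (most recent call last):
  File "<stdin>", line 8, in <module>
    return umr_minimum(a, axis, None, out, keepdims, initial, where)
ValueError: zero-size array to reduction operation minimum which has no identity
```

Emit:
step_arm(rows=[{"angular":[0,0,0],"slide":[0.044,0,0],"jaw":0},{"angular":[0,0,0],"slide":[0,0,-0.1],"jaw":0},{"angular":[0,0,0],"slide":[0,0,-0.1],"jaw":0},{"angular":[0,0,0],"slide":[0,0,-0.1],"jaw":0.5},{"angular":[0,0,0],"slide":[0,0,0],"jaw":1}])

```text
time_s: 5.42
tool_pos: [0.434, 0.1227, 0.3318]
tool_rot: [179.6, -0.2, 90.0]
force: [0.2, 0.3, -0.8]
grip_width: 0.0136
grasp_force: 0.0
```

Run:
```python
from h import *
print(env.get_obs()['tool_pos'],env.get_obs()['qpos'])
im=env.read_camera('top');boxtop(im);cv2.imwrite('pics/t3.png',im[...,::-1])
plan([((.400,-.032,.33),(180,0,-.7)),((.400,-.032,.205),(180,0,-.7))])
```

```text
[0.43398732 0.12269016 0.33181937] [-46.4872351   -9.99996033  23.56187392  96.74678014   3.94304657
  91.99454211 -23.12541402]
centre [ 0.4434 -0.0353] sizes [0.2367 0.0429 0.236  0.0429] yaw 0.0151
n 10 ang [ 0.     -0.0001  0.0504] | pure slide/row [-0.0308 -0.0066 -0.0002] | slide in new frame [-0.0062  0.0309 -0.0001]
n 3 ang [0. 0. 0.] | pure slide/row [ 0.     -0.      0.0833] | slide in new frame [ 0.     -0.      0.0833]
```

Emit:
step_arm(rows=[{"angular":[0,0,-0.0496],"slide":[0,0,0],"jaw":1},{"angular":[0,0,-0.0496],"slide":[0,0,0],"jaw":1},{"angular":[0,0,-0.0496],"slide":[0,0,0],"jaw":1},{"angular":[0,0,-0.0496],"slide":[0,0,0],"jaw":1},{"angular":[0,0,-0.0496],"slide":[0,0,0],"jaw":1},{"angular":[0,0,-0.0496],"slide":[0,0,0],"jaw":1},{"angular":[0,0,-0.0496],"slide":[0,0,0],"jaw":1},{"angular":[0,0,-0.0496],"slide":[0,0,0],"jaw":1},{"angular":[0,0,-0.0496],"slide":[0,0,0],"jaw":1},{"angular":[0,0,-0.0496],"slide":[0,0,0],"jaw":1}])

```text
time_s: 6.72
tool_pos: [0.4313, 0.121, 0.3262]
tool_rot: [-179.9, -0.1, 179.5]
force: [0.3, -0.3, -0.4]
grip_width: 0.087
grasp_force: 0.0
```

Emit:
step_arm(rows=[{"angular":[0,0,0],"slide":[0.017,-0.077,0],"jaw":1},{"angular":[0,0,0],"slide":[0.017,-0.077,0],"jaw":1},{"angular":[0,0,0],"slide":[0.017,-0.077,0],"jaw":1},{"angular":[0,0,0],"slide":[0.017,-0.077,0],"jaw":1},{"angular":[0,0,0],"slide":[0,0,0],"jaw":1}])

```text
time_s: 7.35
tool_pos: [0.3948, -0.0378, 0.3268]
tool_rot: [-179.9, -0.1, 178.5]
force: [-0.4, 0.2, -0.2]
grip_width: 0.0868
grasp_force: 0.0
```

Emit:
step_arm(rows=[{"angular":[0,0,-0.004],"slide":[0,0.006,0.081],"jaw":1},{"angular":[0,0,0],"slide":[0,0,0.081],"jaw":1},{"angular":[0,0,0],"slide":[0,0,0.081],"jaw":1},{"angular":[0,0,0],"slide":[0,0,0],"jaw":1}])

```text
time_s: 7.85
tool_pos: [0.3932, -0.0287, 0.2029]
tool_rot: [-179.9, -0.4, -180.0]
force: [0.1, 0.6, -0.4]
grip_width: 0.087
grasp_force: 0.0
```

Run:
```python
from h import *
print(env.get_obs()['tool_pos'],env.get_obs()['tool_rot'],env.get_obs()['qpos'])
snap('side','s2',(150,60,430,270),2.5)
```

```text
[ 0.393216   -0.02869382  0.20294238] [-179.94607436   -0.43329295 -179.99575691] [-25.39072908 -15.4653537   21.47373505 115.38927832   5.71588793
  79.53843272  84.29324174]
```

View pics/s2.png

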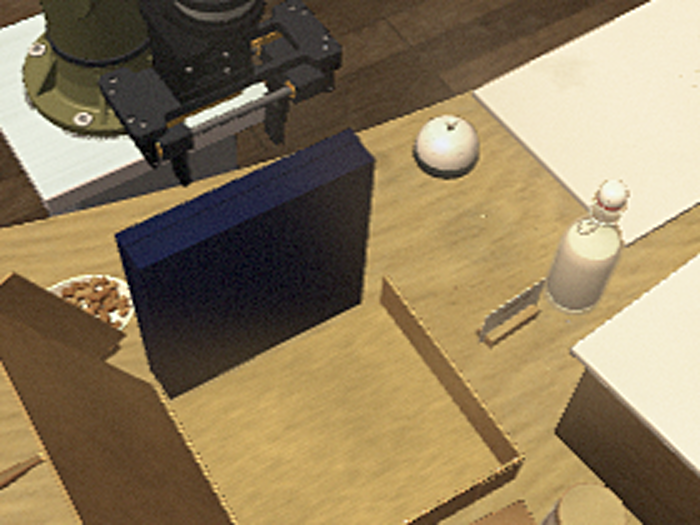

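The side view shows both fingers behind the box, with its feet at crop (170,398) and (362,303). I'll check the centring from the feet.

Run:
```python
from h import *
S=lambda x,y:(150+(x+.5)/2.5-.5,60+(y+.5)/2.5-.5)
for q in((170,398),(362,303)):print('foot',onz('side',S(*q),0))
for q in((144,268),(374,157),(117,233),(348,129)):print('top',onz('side',S(*q),.235))
for q in((153,385),(385,280)):print('wall',onz('side',S(*q),.054))
im=cv2.imread('pics/t3.png')[...,::-1];m=(im[...,2].astype(int)-im[...,0])>8
c=np.nonzero(m[236])[0];c=c[(c>190)&(c<350)];print(c.min(),c.max(),onz('top',(c.min()-.5,236),.235)[:2],onz('top',(c.max()+.5,236),.235)[:2])
g=im[236].sum(1);print(g[215:228],g[310:325])
```

```text
foot [ 4.61682816e-01 -1.53415051e-01 -1.11022302e-16]
foot [0.46481897 0.08514506 0.        ]
top [ 0.46483113 -0.14975433  0.235     ]
top [0.46126516 0.0852849  0.235     ]
top [ 0.41960494 -0.15314836  0.235     ]
top [0.42032541 0.08315443 0.235     ]
wall [ 0.46872522 -0.16920659  0.054     ]
wall [0.48143413 0.10011616 0.054     ]
226 325 [0.44394345 0.08416209] [ 0.44757758 -0.15460097]
[440 435 431 436 452 450 460 457 464 484 365 121 119] [155 144 174 146 137 132 152 144 147 162 164 157 154 153 120]
```

Emit:
step_arm(rows=[{"angular":[0,0,0.004],"slide":[-0.012,-0.01,0],"jaw":1},{"angular":[0,0,0],"slide":[-0.012,0,0],"jaw":1},{"angular":[0,0,0],"slide":[-0.006,0,0],"jaw":1},{"angular":[0,0,0],"slide":[-0.006,0,0],"jaw":1},{"angular":[0,0,0],"slide":[-0.006,0,0],"jaw":1},{"angular":[0,0,0],"slide":[-0.006,0,0],"jaw":1},{"angular":[0,0,0],"slide":[0,0,0],"jaw":1}])

```text
time_s: 8.78
tool_pos: [0.42, -0.0356, 0.2063]
tool_rot: [-180.0, -0.0, 179.1]
force: [-0.2, 0.0, -0.2]
grip_width: 0.087
grasp_force: 0.0
```

Run:
```python
from h import *
print(env.get_obs()['tool_pos'],env.get_obs()['tool_rot'])
im=env.read_camera('side')
m=((im[...,2].astype(int)-im[...,0])>4).astype(np.uint8);m[:95]=0;m[240:]=0;m[:,:190]=0;m[:,320:]=0
c=max(cv2.findContours(cv2.morphologyEx(m,cv2.MORPH_CLOSE,np.ones((5,5))),0,1)[0],key=cv2.contourArea);print(cv2.approxPolyDP(cv2.convexHull(c),2,True)[:,0].tolist())
```

```text
[ 0.41998671 -0.03560487  0.20632493] [-1.79997318e+02 -3.39085413e-03  1.79123754e+02]
[[290, 112], [298, 124], [281, 177], [275, 182], [206, 191], [196, 154], [205, 123]]
```

Emit:
step_arm(rows=[{"angular":[0,0,0],"slide":[-0.006,0,0],"jaw":1},{"angular":[0,0,0],"slide":[-0.006,0,0],"jaw":1},{"angular":[0,0,0],"slide":[-0.006,0,0],"jaw":1},{"angular":[0,0,0],"slide":[0,0,0],"jaw":1}])

```text
time_s: 9.32
tool_pos: [0.4291, -0.0357, 0.2063]
tool_rot: [-180.0, -0.0, 179.1]
force: [0.9, 0.0, 0.0]
grip_width: 0.0873
grasp_force: 0.0
```

Run:
```python
from h import *
print(env.get_obs()['tool_pos'],env.get_obs()['force'])
snap('side','s3',(150,60,430,270),2.5)
```

```text
[ 0.42907246 -0.03573041  0.2063235 ] [0.92487778 0.0187295  0.03003956]
```

View pics/s3.png

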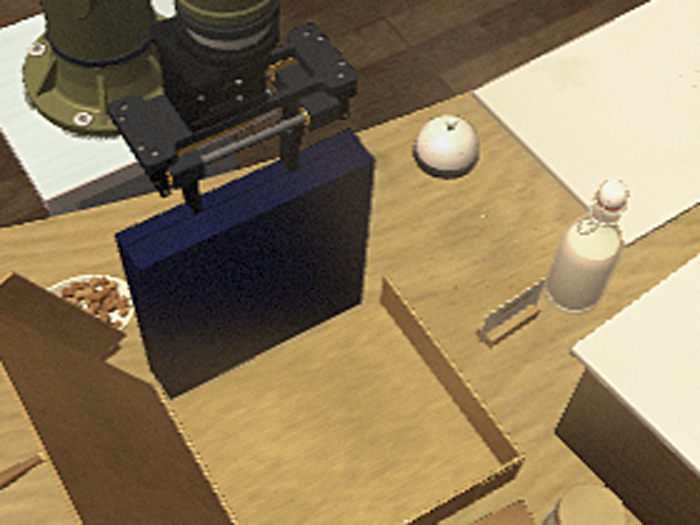

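Run:
```python
from h import *
C=lambda p:((p[0]-150)*2.5,(p[1]-60)*2.5)
for y in(-.0357-.05,-.0357+.05):
  for z in(.206,.235,.25):print(y,z,np.round(C(proj('side',(.429,y,z)))),np.round(C(proj('side',(.42,y,z)))))
boxtop(env.read_camera('top'))
```

```text
-0.0857 0.206 [193. 229.] [189. 222.]
-0.0857 0.235 [190. 208.] [186. 201.]
-0.0857 0.25 [189. 197.] [184. 190.]
0.0143 0.206 [288. 185.] [284. 178.]
0.0143 0.235 [288. 164.] [283. 157.]
0.0143 0.25 [288. 152.] [283. 146.]
centre [ 0.4522 -0.1474] sizes [0.0119 0.0238 0.0119 0.0238] yaw -1.5625
```

The picture shows the open fingertips passing over the box's top edge, at crop (198,210) and (290,168). So the tips retract when the gripper is open, and the box hasn't moved. I'll back off, close most of the way and push again.

Emit:
step_arm(rows=[{"angular":[0,0,0],"slide":[0.036,0,0],"jaw":1},{"angular":[0,0,0],"slide":[0.036,0,0],"jaw":0.2},{"angular":[0,0,0],"slide":[0,0,0],"jaw":0.2},{"angular":[0,0,0],"slide":[0,0,0],"jaw":0.2},{"angular":[0,0,0],"slide":[0,0,0],"jaw":0.2},{"angular":[0,0,0],"slide":[0,0,0],"jaw":0.2},{"angular":[0,0,0],"slide":[0,0,0.012],"jaw":0.2}])

```text
time_s: 10.3
tool_pos: [0.3934, -0.0352, 0.2004]
tool_rot: [180.0, 0.0, 179.1]
force: [0.9, -0.3, 0.0]
grip_width: 0.0346
grasp_force: 0.0
```

Emit:
step_arm(rows=[{"angular":[0,0,0],"slide":[-0.012,0,0],"jaw":0.2},{"angular":[0,0,0],"slide":[-0.012,0,0],"jaw":0.2},{"angular":[0,0,0],"slide":[-0.006,0,0],"jaw":0.2},{"angular":[0,0,0],"slide":[-0.006,0,0],"jaw":0.2},{"angular":[0,0,0],"slide":[-0.006,0,0],"jaw":0.2},{"angular":[0,0,0],"slide":[-0.006,0,0],"jaw":0.2}])

```text
time_s: 11.05
tool_pos: [0.417, -0.0355, 0.2004]
tool_rot: [180.0, 0.0, 179.1]
force: [-0.9, -0.3, 0.7]
grip_width: 0.0172
grasp_force: 0.1
```

```bash
cat >> h.py <<'E'
def sidehull():
    im=env.read_camera('side')
    m=((im[...,2].astype(int)-im[...,0])>4).astype(np.uint8);m[:105]=0;m[300:]=0;m[:,:190]=0;m[:,330:]=0
    m=cv2.morphologyEx(cv2.morphologyEx(m,cv2.MORPH_CLOSE,np.ones((3,3))),cv2.MORPH_OPEN,np.ones((3,3)))
    c=max(cv2.findContours(m,0,1)[0],key=cv2.contourArea);print(cv2.approxPolyDP(cv2.convexHull(c),2,True)[:,0].tolist());return im
E
python3 - <<'E'
from h import *
print(env.get_obs()['tool_pos'],env.get_obs()['force'])
cv2.imwrite('pics/s4.png',sidehull()[...,::-1])
E
```

```text
[ 0.41704729 -0.03553663  0.20039867] [-0.93380193 -0.34493273  0.72723405]
[[292, 114], [299, 126], [274, 176], [264, 180], [206, 188], [199, 155], [248, 128]]
```

Emit:
step_arm(rows=[{"angular":[0,0,0],"slide":[-0.008,0,0],"jaw":0.2},{"angular":[0,0,0],"slide":[-0.008,0,0],"jaw":0.2},{"angular":[0,0,0],"slide":[-0.008,0,0],"jaw":0.2},{"angular":[0,0,0],"slide":[-0.008,0,0],"jaw":0.2},{"angular":[0,0,0],"slide":[-0.008,0,0],"jaw":0.2}])

```text
time_s: 11.72
tool_pos: [0.4372, -0.0359, 0.2003]
tool_rot: [-180.0, 0.0, 179.1]
force: [-0.2, 0.4, 1.4]
grip_width: 0.0174
grasp_force: 0.1
```

Run:
```python
from h import *
print(env.get_obs()['tool_pos'],env.get_obs()['force'])
cv2.imwrite('pics/s5.png',sidehull()[...,::-1])
im=env.read_camera('top');boxtop(im,.237);cv2.imwrite('pics/t5.png',im[...,::-1])
```

```text
[ 0.43719169 -0.03585793  0.20033032] [-0.20094065  0.38794168  1.43352498]
[[297, 120], [303, 131], [272, 178], [207, 189], [202, 162], [244, 141]]
centre [ 0.4698 -0.1268] sizes [0.0526 0.0501 0.0524 0.0501] yaw 0.015
```

Emit:
step_arm(rows=[{"angular":[0,0,0],"slide":[-0.008,0,0],"jaw":0.2},{"angular":[0,0,0],"slide":[-0.008,0,0],"jaw":0.2},{"angular":[0,0,0],"slide":[-0.008,0,0],"jaw":0.2},{"angular":[0,0,0],"slide":[-0.008,0,0],"jaw":0.2}])

```text
time_s: 12.32
tool_pos: [0.4532, -0.0361, 0.2004]
tool_rot: [180.0, 0.0, 179.1]
force: [-0.6, -0.1, -1.3]
grip_width: 0.0175
grasp_force: 0.0
```

Run:
```python
from h import *
print(env.get_obs()['tool_pos'],env.get_obs()['force'])
snap('side','s6',(150,60,430,270),2.5)
```

```text
[ 0.45321577 -0.03611789  0.20038798] [-0.5597894  -0.05255144 -1.29939263]
```

View pics/s6.png

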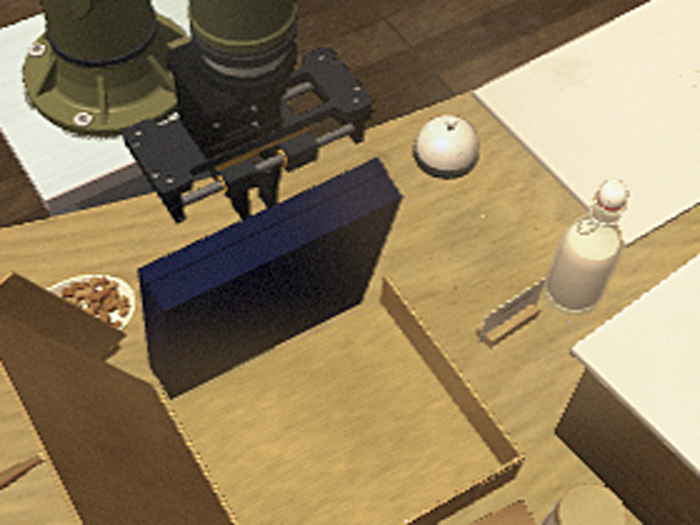

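The box is tipping about its fixed foot, whose crop points (170,398) and (362,303) have not moved. It is nearly at balance, so I keep pushing.

Emit:
step_arm(rows=[{"angular":[0,0,0],"slide":[-0.008,0,0],"jaw":0.2},{"angular":[0,0,0],"slide":[-0.008,0,0],"jaw":0.2},{"angular":[0,0,0],"slide":[-0.008,0,0],"jaw":0.2},{"angular":[0,0,0],"slide":[-0.008,0,0],"jaw":0.2},{"angular":[0,0,0],"slide":[0,0,0],"jaw":0},{"angular":[0,0,0],"slide":[0,0,0],"jaw":0},{"angular":[0,0,0],"slide":[0,0,0],"jaw":0},{"angular":[0,0,0],"slide":[0,0,0],"jaw":0},{"angular":[0,0,0],"slide":[0,0,0],"jaw":0}])

```text
time_s: 13.5
tool_pos: [0.4689, -0.0364, 0.2004]
tool_rot: [180.0, 0.0, 179.1]
force: [0.0, -0.2, -0.6]
grip_width: 0.0005
grasp_force: 0.0
```

Run:
```python
from h import *
print(env.get_obs()['tool_pos'],env.get_obs()['force'])
im=env.read_camera('side');cv2.imwrite('pics/s7.png',im[60:270,150:430,::-1].repeat(2,0).repeat(2,1))
im=env.read_camera('top');a=im[120:270,200:345];cv2.imwrite('pics/t7.png',a[...,::-1])
s=cv2.imread('pics/s7.png');t=cv2.resize(cv2.imread('pics/t7.png'),None,fx=2.8,fy=2.8)[:420]
cv2.imwrite('pics/c7.png',np.hstack([s[:,:380],t]))
```

```text
[ 0.46885708 -0.03636423  0.20040049] [ 0.02960238 -0.22787467 -0.649729  ]
```

View pics/c7.png

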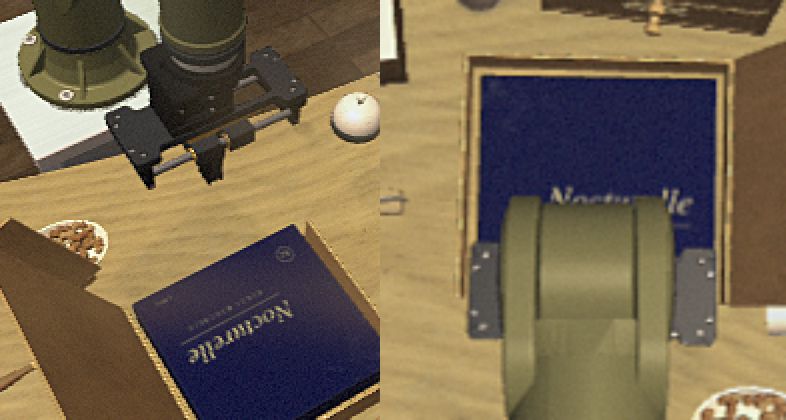

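The box lies flat between the walls. Now I measure how far it has to go to the back wall.

Run:
```python
from h import *
im=env.read_camera('top');g=cv2.cvtColor(im,cv2.COLOR_RGB2GRAY)
for u in(240,270,300,315):
    b=(im[:,u,2].astype(int)-im[:,u,0])>8;v=np.nonzero(b[135:190])[0].min()+135
    print(u,v,onz('top',(u,v-.5),.049)[:2].round(4),g[136:150,u].tolist())
for v in(160,180):
    b=np.nonzero((im[v,:,2].astype(int)-im[v,:,0])>8)[0];b=b[(b>215)&(b<335)];print(v,b.min(),b.max(),onz('top',(b.min()-.5,v),.049)[:2],onz('top',(b.max()+.5,v),.049)[:2])
plan([((.425,-.036,.20),(180,0,179.3)),((.425,-.036,.032),(180,0,179.3))])
```

```text
240 147 [0.7023 0.0724] [154, 150, 158, 158, 71, 57, 61, 68, 132, 182, 131, 21, 38, 56]
270 148 [ 0.7006 -0.0137] [160, 156, 157, 166, 185, 72, 66, 66, 78, 157, 178, 59, 27, 35]
300 148 [ 0.7018 -0.0996] [163, 164, 156, 144, 140, 170, 58, 61, 59, 86, 180, 134, 26, 25]
315 148 [ 0.7025 -0.1426] [165, 163, 155, 154, 158, 185, 75, 62, 63, 68, 130, 176, 21, 33]
160 236 319 [0.66295215 0.08446936] [ 0.6664256  -0.15581153]
180 236 319 [0.60529345 0.08318416] [ 0.60880396 -0.15629476]
n 1 ang [ 0.     0.    -0.001] | pure slide/row [ 0.0877 -0.0006  0.0008] | slide in new frame [ 0.0877 -0.0004  0.0008]
n 4 ang [0. 0. 0.] | pure slide/row [ 0.    -0.     0.084] | slide in new frame [ 0.    -0.     0.084]
```

Emit:
step_arm(rows=[{"angular":[0,0,0],"slide":[0.088,0,0],"jaw":0},{"angular":[0,0,0],"slide":[0,0,0],"jaw":0},{"angular":[0,0,0],"slide":[0,0,0.084],"jaw":0},{"angular":[0,0,0],"slide":[0,0,0.084],"jaw":0},{"angular":[0,0,0],"slide":[0,0,0.084],"jaw":0},{"angular":[0,0,0],"slide":[0,0,0.08],"jaw":0},{"angular":[0,0,0],"slide":[0,0,0],"jaw":0}])

```text
time_s: 14.52
tool_pos: [0.4226, -0.036, 0.0322]
tool_rot: [-179.9, -0.3, 179.1]
force: [0.8, -1.1, 1.0]
grip_width: 0.0009
grasp_force: 0.0
```

Emit:
step_arm(rows=[{"angular":[0,0,0],"slide":[-0.02,0,0],"jaw":0},{"angular":[0,0,0],"slide":[-0.02,0,0],"jaw":0},{"angular":[0,0,0],"slide":[-0.02,0,0],"jaw":0},{"angular":[0,0,0],"slide":[-0.01,0,0],"jaw":0},{"angular":[0,0,0],"slide":[-0.01,0,0],"jaw":0}])

```text
time_s: 15.15
tool_pos: [0.4652, -0.0363, 0.0345]
tool_rot: [180.0, 0.0, 179.1]
force: [-0.5, 0.3, 0.3]
grip_width: 0.0007
grasp_force: 0.0
```

Emit:
step_arm(rows=[{"angular":[0,0,0],"slide":[-0.005,0,0],"jaw":0},{"angular":[0,0,0],"slide":[-0.005,0,0],"jaw":0},{"angular":[0,0,0],"slide":[0,0,0],"jaw":0}])

```text
time_s: 15.52
tool_pos: [0.4699, -0.0364, 0.0343]
tool_rot: [180.0, -0.0, 179.1]
force: [-0.5, 0.9, 0.1]
grip_width: 0.0003
grasp_force: 0.0
```

Emit:
step_arm(rows=[{"angular":[0,0,0],"slide":[-0.003,0,0],"jaw":0},{"angular":[0,0,0],"slide":[0,0,0],"jaw":0}])

```text
time_s: 15.78
tool_pos: [0.4714, -0.0364, 0.0344]
tool_rot: [180.0, 0.0, 179.1]
force: [-0.4, 0.2, -0.3]
grip_width: 0.0005
grasp_force: 0.0
```

```bash
cat >> h.py <<'E'
def far():
    im=env.read_camera('top')
    for u in(250,270,300):
        b=(im[:,u,2].astype(int)-im[:,u,0])>8;v=np.nonzero(b[135:190])[0].min()+135
        g=im[:,u].astype(int).sum(1);print(u,v,onz('top',(u,v-.5),.049)[:2].round(4),(g[138:149]//3).tolist())
    print(env.get_obs()['tool_pos'],env.get_obs()['force'])
E
python3 -c "
from h import *
far()"
```

```text
250 147 [0.7027 0.0437] [146, 143, 125, 54, 57, 55, 102, 175, 171, 29, 36]
270 147 [ 0.7035 -0.0136] [150, 147, 167, 67, 62, 64, 77, 144, 167, 58, 35]
300 148 [ 0.7018 -0.0996] [144, 134, 130, 156, 50, 60, 63, 82, 168, 125, 29]
[ 0.47135115 -0.03637165  0.03436579] [-0.25642581 -0.40575389 -1.39485436]
```

Run:
```python
from h import *
im=env.read_camera('side')
m=((im[...,2].astype(int)-im[...,0])>4).astype(np.uint8);m[:140]=0;m[300:]=0;m[:,:190]=0;m[:,380:]=0
m=cv2.morphologyEx(cv2.morphologyEx(m,cv2.MORPH_OPEN,np.ones((3,3))),cv2.MORPH_CLOSE,np.ones((7,7)))
c=max(cv2.findContours(m,0,1)[0],key=cv2.contourArea);h=cv2.approxPolyDP(cv2.convexHull(c),3,True)[:,0]
for p in h:print(p,onz('side',p,.049).round(4))
print('finger tip proj',proj('side',(.4713,-.0364,.034)))
snap('side','s8',(170,110,370,260),4)
```

```text
[296 173] [0.4717 0.0824 0.049 ]
[346 241] [0.7023 0.078  0.049 ]
[325 258] [0.7124 0.0088 0.049 ]
[263 292] [ 0.7079 -0.1592  0.049 ]
[226 232] [ 0.5308 -0.16    0.049 ]
[218 211] [ 0.4682 -0.1497  0.049 ]
finger tip proj (np.float64(257.6302093459529), np.float64(195.33071273876564))
```

View pics/s8.png

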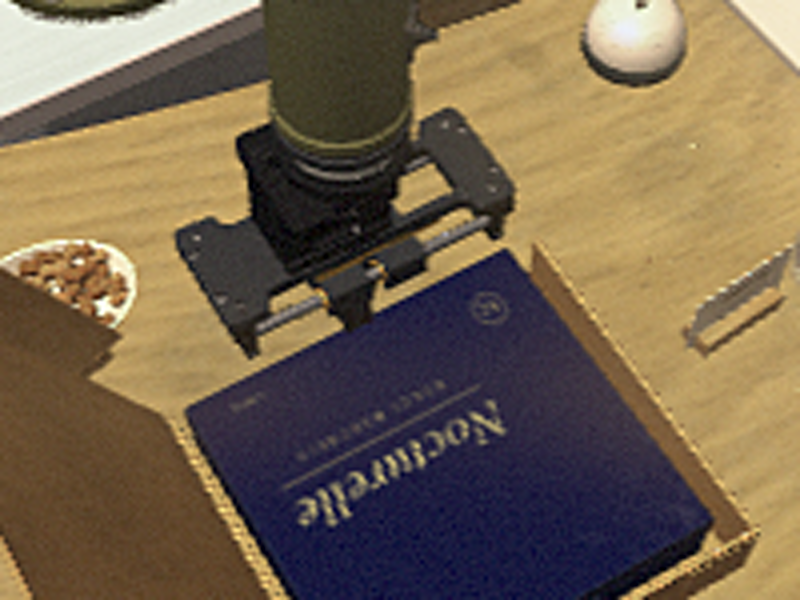

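The side view shows the finger just behind the box's near edge, at crop (355,325), with little or no contact yet. I carry on in small steps and watch the force.

Emit:
step_arm(rows=[{"angular":[0,0,0],"slide":[-0.005,0,0],"jaw":0},{"angular":[0,0,0],"slide":[-0.005,0,0],"jaw":0},{"angular":[0,0,0],"slide":[0,0,0],"jaw":0}])

```text
time_s: 16.3
tool_pos: [0.4767, -0.0365, 0.0344]
tool_rot: [-180.0, 0.0, 179.1]
force: [0.5, -0.2, 0.4]
grip_width: 0.0001
grasp_force: 0.0
```

```bash
python3 -c "
from h import *
far()"
```

```text
250 147 [0.7027 0.0437] [147, 140, 125, 55, 62, 57, 99, 178, 171, 23, 46]
270 148 [ 0.7006 -0.0137] [143, 151, 168, 70, 63, 62, 79, 149, 164, 64, 35]
300 148 [ 0.7018 -0.0996] [147, 131, 131, 157, 46, 58, 60, 79, 169, 119, 28]
[ 0.47649224 -0.03650161  0.03434858] [0.56797914 0.86166104 0.10591613]
```

Emit:
step_arm(rows=[{"angular":[0,0,0],"slide":[0.04,0,0],"jaw":0},{"angular":[0,0,0],"slide":[0.035,0,0],"jaw":0},{"angular":[0,0,0],"slide":[0,0,0.018],"jaw":0},{"angular":[0,0,0],"slide":[0,0,0.018],"jaw":0},{"angular":[0,0,0],"slide":[0,0,0],"jaw":0}])

```text
time_s: 16.98
tool_pos: [0.4386, -0.036, 0.0154]
tool_rot: [-180.0, -0.1, 179.1]
force: [-1.0, 0.6, 0.5]
grip_width: 0.0005
grasp_force: 0.0
```

Emit:
step_arm(rows=[{"angular":[0,0,0],"slide":[-0.02,0,0],"jaw":0},{"angular":[0,0,0],"slide":[-0.01,0,0],"jaw":0},{"angular":[0,0,0],"slide":[-0.01,0,0],"jaw":0},{"angular":[0,0,0],"slide":[-0.01,0,0],"jaw":0},{"angular":[0,0,0],"slide":[-0.005,0,0],"jaw":0},{"angular":[0,0,0],"slide":[-0.005,0,0],"jaw":0}])

```text
time_s: 17.73
tool_pos: [0.4687, -0.0363, 0.0163]
tool_rot: [180.0, -0.0, 179.1]
force: [-2.3, -0.0, 0.6]
grip_width: 0.0004
grasp_force: 1.0
```

```bash
python3 -c "
from h import *
far()"
```

```text
250 143 [0.7143 0.044 ] [147, 143, 127, 48, 45, 45, 41, 44, 46, 45, 44]
270 143 [ 0.7151 -0.0134] [147, 152, 168, 71, 67, 46, 35, 45, 43, 50, 39]
300 144 [ 0.7135 -0.0995] [144, 133, 130, 156, 51, 54, 43, 36, 46, 36, 44]
[ 0.46920279 -0.03636251  0.01634971] [-1.5555559  -0.09422157  0.482019  ]
```

The box has moved: its far end is at 0.7145. I keep nudging it until it meets the wall.

Emit:
step_arm(rows=[{"angular":[0,0,0],"slide":[-0.003,0,0],"jaw":0},{"angular":[0,0,0],"slide":[-0.003,0,0],"jaw":0}])

```text
time_s: 18.02
tool_pos: [0.4718, -0.0363, 0.0163]
tool_rot: [180.0, -0.0, 179.1]
force: [-3.1, -0.6, 0.5]
grip_width: 0.0006
grasp_force: 1.8
```

Emit:
step_arm(rows=[{"angular":[0,0,0],"slide":[-0.002,0,0],"jaw":0},{"angular":[0,0,0],"slide":[-0.002,0,0],"jaw":0}])

```text
time_s: 18.27
tool_pos: [0.4719, -0.0363, 0.016]
tool_rot: [180.0, -0.2, 179.1]
force: [-7.7, -0.0, 5.5]
grip_width: 0.0004
grasp_force: 3.9
```

```bash
python3 -c "
from h import *
far()"
```

```text
250 142 [0.7172 0.044 ] [147, 149, 132, 41, 42, 41, 45, 48, 48, 52, 43]
270 142 [ 0.718  -0.0134] [148, 152, 166, 70, 47, 47, 35, 40, 42, 45, 31]
300 143 [ 0.7164 -0.0995] [145, 134, 129, 161, 49, 34, 43, 51, 46, 43, 46]
[ 0.47184605 -0.03630642  0.01600274] [-7.81085495  1.44558893  6.1411772 ]
```

The box is home: far end about 0.717 and a contact force of 8 N. Now the lid.

Emit:
step_arm(rows=[{"angular":[0,0,0],"slide":[0.03,0,0],"jaw":0},{"angular":[0,0,0],"slide":[0.04,0,0],"jaw":0},{"angular":[0,0,0],"slide":[0,0,-0.1],"jaw":0},{"angular":[0,0,0],"slide":[0,0,-0.1],"jaw":0},{"angular":[0,0,0],"slide":[-0.02,0,-0.1],"jaw":0},{"angular":[0,0,0],"slide":[-0.04,0,-0.1],"jaw":0},{"angular":[0,0,0],"slide":[-0.04,0,-0.1],"jaw":0},{"angular":[0,0,0],"slide":[-0.04,0,-0.1],"jaw":0},{"angular":[0,0,0],"slide":[-0.04,0,-0.1],"jaw":0},{"angular":[0,0,0],"slide":[0,0,-0.1],"jaw":0}])

```text
time_s: 19.58
tool_pos: [0.5298, -0.0373, 0.4176]
tool_rot: [-180.0, 0.1, 179.1]
force: [1.0, 0.2, 0.6]
grip_width: 0.0004
grasp_force: 0.0
```

Emit:
step_arm(rows=[{"angular":[0,0,0],"slide":[-0.01,-0.08,0],"jaw":0},{"angular":[0,0,0],"slide":[-0.01,-0.08,0],"jaw":0},{"angular":[0,0,0],"slide":[-0.01,-0.08,0],"jaw":0},{"angular":[0,0,0],"slide":[-0.01,-0.08,0],"jaw":0},{"angular":[0,0,0],"slide":[-0.01,-0.08,0],"jaw":0},{"angular":[0,0,0],"slide":[-0.01,-0.08,0],"jaw":0},{"angular":[0,0,0],"slide":[-0.01,-0.08,0],"jaw":0},{"angular":[0,0,0],"slide":[-0.01,-0.08,0],"jaw":0},{"angular":[0,0,0],"slide":[0,-0.04,0],"jaw":0},{"angular":[0,0,0],"slide":[0,0,0],"jaw":0}])

```text
time_s: 20.82
tool_pos: [0.5627, -0.38, 0.4159]
tool_rot: [-179.9, -0.0, 178.9]
force: [-0.5, -0.3, -0.0]
grip_width: 0.0005
grasp_force: 0.0
```

```bash
python3 -c "
from h import *
far();print(env.get_obs()['qpos'],env.get_obs()['tool_rot'])"
```

```text
250 142 [0.7172 0.044 ] [146, 146, 130, 39, 39, 35, 45, 37, 46, 46, 51]
270 142 [ 0.718  -0.0134] [149, 153, 170, 68, 42, 46, 36, 47, 32, 34, 50]
300 143 [ 0.7164 -0.0995] [143, 128, 134, 160, 41, 43, 47, 46, 44, 37, 44]
[ 0.56340058 -0.37832506  0.4163442 ] [-0.18201964  0.34490786  0.06946708]
[  8.49518036  25.98775082  40.74261126  52.85721537 -17.33183013
 106.11159608 130.3245705 ] [-1.79984390e+02  3.41081502e-02  1.79037877e+02]
```

Emit:
step_arm(rows=[{"angular":[0,0,0],"slide":[0,0,0.1],"jaw":0},{"angular":[0,0,0],"slide":[0,0,0.1],"jaw":0},{"angular":[0,0,0],"slide":[0,0,0.1],"jaw":0},{"angular":[0,0,0],"slide":[0,0.04,0],"jaw":0},{"angular":[0,0,0],"slide":[0,0.04,0],"jaw":0},{"angular":[0,0,0],"slide":[0,0.03,0],"jaw":0},{"angular":[0,0,0],"slide":[0,0.03,0],"jaw":0},{"angular":[0,0,0],"slide":[0,0.03,0],"jaw":0},{"angular":[0,0,0],"slide":[0,0.03,0],"jaw":0}])

```text
time_s: 22.0
tool_pos: [0.5652, -0.2773, 0.2666]
tool_rot: [-180.0, 0.0, 179.1]
force: [0.1, -0.1, -1.0]
grip_width: 0.0003
grasp_force: 0.3
```

Emit:
step_arm(rows=[{"angular":[0,0,0],"slide":[0,0.03,0],"jaw":0},{"angular":[0,0,0],"slide":[0,0.03,0],"jaw":0},{"angular":[0,0,0],"slide":[0,0.03,0],"jaw":0},{"angular":[0,0,0],"slide":[0,0.03,0],"jaw":0},{"angular":[0,0,0],"slide":[0,0.03,0],"jaw":0},{"angular":[0,0,0],"slide":[0,0.03,0],"jaw":0}])

```text
time_s: 22.75
tool_pos: [0.5666, -0.1868, 0.2663]
tool_rot: [180.0, -0.0, 179.1]
force: [0.5, 0.4, -0.1]
grip_width: 0.0006
grasp_force: 0.2
```

```bash
cat >> h.py <<'E'
def lid():
    im=env.read_camera('side').astype(int);cv2.imwrite('pics/lid.png',im[...,::-1])
    # expected side pixels of lid edge ends for angles; print brownness along centre line of lid
    for th in(2.0,1.7,1.57,1.4,1.2,1.0,.8,.4,0):
        p=[proj('side',(x,-.174+.26*np.cos(th),.054+.26*np.sin(th))) for x in(.50,.68)]
        print(th,[(im[int(round(v)),int(round(u))]).tolist() for u,v in p])
    print(env.get_obs()['tool_pos'],env.get_obs()['force'])
E
python3 -c "
from h import *
lid()"
```

```text
2.0 [[192, 161, 100], [191, 157, 100]]
1.7 [[11, 8, 15], [113, 80, 49]]
1.57 [[8, 8, 11], [144, 107, 59]]
1.4 [[214, 178, 106], [62, 55, 69]]
1.2 [[53, 49, 52], [53, 49, 61]]
1.0 [[171, 145, 92], [61, 52, 64]]
0.8 [[196, 164, 99], [126, 98, 62]]
0.4 [[199, 169, 107], [177, 153, 99]]
0 [[128, 90, 47], [121, 92, 53]]
[ 0.56711173 -0.18396522  0.26626167] [-0.01362437  1.58425353  0.27086448][ WARN:0@1.429] global loadsave.cpp:1063 imwrite_ Unsupported depth image for selected encoder is fallbacked to CV_8U.
```

Emit:
step_arm(rows=[{"angular":[0,0,0],"slide":[0,0.03,0.004],"jaw":0},{"angular":[0,0,0],"slide":[0,0.03,0.004],"jaw":0},{"angular":[0,0,0],"slide":[0,0.03,0.006],"jaw":0},{"angular":[0,0,0],"slide":[0,0.03,0.01],"jaw":0},{"angular":[0,0,0],"slide":[0,0.03,0.015],"jaw":0},{"angular":[0,0,0],"slide":[0,0.03,0.015],"jaw":0},{"angular":[0,0,0],"slide":[0,0.03,0.02],"jaw":0},{"angular":[0,0,0],"slide":[0,0.03,0.02],"jaw":0}])

```text
time_s: 23.8
tool_pos: [0.5683, -0.0668, 0.2185]
tool_rot: [180.0, -0.0, 179.1]
force: [0.0, 0.8, 0.2]
grip_width: 0.0004
grasp_force: 0.0
```

```bash
python3 -c "
from h import *
lid()" 2>/dev/null
```

```text
2.0 [[188, 157, 98], [189, 158, 99]]
1.7 [[183, 147, 83], [231, 178, 105]]
1.57 [[198, 164, 104], [188, 134, 78]]
1.4 [[46, 43, 46], [192, 140, 85]]
1.2 [[22, 18, 21], [190, 139, 81]]
1.0 [[38, 25, 27], [189, 137, 80]]
0.8 [[41, 36, 22], [133, 97, 60]]
0.4 [[201, 167, 107], [182, 152, 102]]
0 [[131, 94, 52], [119, 87, 54]]
[ 0.56766992 -0.0637783   0.21692307] [-1.55448598  2.10284932 -1.34442888]
```

Emit:
step_arm(rows=[{"angular":[0,0,0],"slide":[0,0.03,0.015],"jaw":0},{"angular":[0,0,0],"slide":[0,0.03,0.02],"jaw":0},{"angular":[0,0,0],"slide":[0,0.03,0.02],"jaw":0},{"angular":[0,0,0],"slide":[0,0.03,0.02],"jaw":0},{"angular":[0,0,0],"slide":[0,0,0],"jaw":0},{"angular":[0,0,0],"slide":[0,0,0],"jaw":0},{"angular":[0,0,0],"slide":[0,0,0],"jaw":0}])

```text
time_s: 24.72
tool_pos: [0.5697, -0.0089, 0.1824]
tool_rot: [-180.0, 0.1, 179.0]
force: [-0.2, -0.2, -0.5]
grip_width: 0.0002
grasp_force: 0.0
```

```bash
python3 -c "
from h import *
lid()
im=env.read_camera('top');cv2.imwrite('pics/t9.png',im[...,::-1]);print(im[150:230:8,225].tolist(),im[150:230:8,240].tolist())" 2>/dev/null
```

```text
2.0 [[188, 157, 97], [194, 163, 105]]
1.7 [[184, 146, 86], [154, 122, 76]]
1.57 [[195, 162, 99], [188, 158, 95]]
1.4 [[196, 165, 101], [202, 169, 105]]
1.2 [[195, 165, 104], [185, 155, 92]]
1.0 [[121, 105, 76], [190, 156, 93]]
0.8 [[51, 46, 33], [196, 166, 101]]
0.4 [[104, 79, 43], [197, 167, 100]]
0 [[190, 160, 98], [204, 169, 103]]
[ 0.56963147 -0.00876118  0.18237897] [ 0.35462547  0.29682181 -0.50284978]
[[198, 171, 114], [157, 134, 88], [70, 69, 66], [64, 64, 63], [68, 65, 65], [101, 96, 87], [188, 163, 103], [193, 168, 109], [174, 150, 101], [104, 90, 60]] [[99, 91, 63], [109, 103, 70], [127, 116, 78], [119, 113, 77], [102, 95, 63], [105, 97, 65], [112, 107, 68], [114, 107, 71], [113, 104, 69], [117, 110, 72]]
```

Emit:
step_arm(rows=[{"angular":[0,0,0],"slide":[0,0,-0.1],"jaw":0},{"angular":[0,0,0],"slide":[0,0,-0.1],"jaw":0},{"angular":[0,0,0],"slide":[0,0,-0.1],"jaw":0},{"angular":[0,0,0],"slide":[0.06,-0.06,-0.04],"jaw":0},{"angular":[0,0,0],"slide":[0.06,-0.06,0],"jaw":0},{"angular":[0,0,0],"slide":[0.06,-0.06,0],"jaw":0},{"angular":[0,0,0],"slide":[0.06,-0.06,0],"jaw":0},{"angular":[0,0,0],"slide":[0,-0.06,0],"jaw":0},{"angular":[0,0,0],"slide":[0,0,0],"jaw":0}])

```text
time_s: 25.95
tool_pos: [0.4462, -0.1591, 0.3525]
tool_rot: [180.0, 0.1, 178.8]
force: [-1.1, 1.5, 0.0]
grip_width: 0.0004
grasp_force: 0.0
```

```bash
python3 - <<'E' 2>/dev/null
from h import *
print(env.get_obs()['tool_pos'])
a=env.read_camera('top');b=env.read_camera('side')
cv2.imwrite('pics/tA.png',a[...,::-1]);cv2.imwrite('pics/sA.png',b[...,::-1])
th=np.array([0,.03,.06,.1,.14])
for x in(.6,.65,.69):
    for nm,im in(('top',a),('side',b)):
        print(x,nm,'pred',[np.round(proj(nm,(x,-.1745+.276*np.cos(t)-.013*(x-.595),.056+.276*np.sin(t))),1).tolist() for t in th])
        u,v=proj(nm,(x,.1005,.056));u,v=int(round(u)),int(round(v))
        print('   u',u-9,'row',v,im[v,u-9:u+10].astype(int).sum(1).tolist(), 'col from v',v-9,im[v-9:v+10,u].astype(int).sum(1).tolist())
E
```

```text
[ 0.4461751  -0.1590649   0.35252772]
0.6 top pred [[228.8, 181.4], [228.5, 181.0], [228.2, 180.6], [228.1, 180.0], [228.1, 179.5]]
   u 220 row 181 [460, 450, 452, 453, 453, 455, 454, 455, 497, 494, 430, 440, 438, 447, 465, 454, 455, 453, 461] col from v 172 [403, 437, 450, 416, 467, 461, 446, 477, 466, 494, 467, 425, 467, 484, 478, 468, 454, 451, 457]
0.6 side pred [[329.9, 204.1], [330.3, 202.4], [330.6, 200.8], [330.9, 198.7], [331.1, 196.6]]
   u 321 row 204 [442, 451, 453, 436, 430, 441, 439, 458, 436, 459, 462, 421, 425, 422, 431, 437, 438, 427, 439] col from v 195 [444, 447, 430, 449, 450, 442, 437, 396, 460, 459, 449, 448, 451, 461, 447, 431, 439, 459, 449]
0.65 top pred [[229.4, 164.0], [229.1, 163.4], [228.9, 162.9], [228.7, 162.2], [228.7, 161.5]]
   u 221 row 164 [427, 428, 430, 428, 423, 420, 428, 409, 437, 450, 442, 443, 431, 443, 433, 430, 433, 424, 423] col from v 155 [472, 444, 443, 443, 446, 450, 469, 473, 476, 450, 453, 443, 443, 424, 433, 419, 420, 438, 442]
0.65 side pred [[341.3, 219.1], [341.8, 217.5], [342.2, 216.0], [342.7, 214.0], [343.0, 212.0]]
   u 332 r
[... 152 characters left out ...]
, 460, 436, 449, 464, 464, 455, 443, 451, 437, 437, 456, 451]
0.69 top pred [[229.9, 150.1], [229.6, 149.5], [229.4, 148.8], [229.3, 148.0], [229.3, 147.1]]
   u 221 row 150 [451, 451, 459, 460, 455, 454, 449, 436, 444, 444, 449, 462, 459, 436, 442, 433, 437, 439, 448] col from v 141 [440, 432, 420, 425, 447, 490, 466, 446, 433, 444, 445, 493, 486, 463, 472, 444, 443, 443, 446]
0.69 side pred [[350.8, 231.6], [351.4, 230.1], [351.9, 228.6], [352.4, 226.7], [352.8, 224.8]]
   u 342 row 232 [438, 429, 459, 460, 454, 454, 450, 454, 458, 446, 423, 361, 427, 382, 408, 417, 422, 440, 464] col from v 223 [436, 441, 440, 412, 435, 444, 464, 461, 438, 446, 447, 468, 471, 481, 465, 454, 448, 437, 459]
```

The edge in the images fits a shut lid, but contrast is low. A gentle press near the lid's free edge will confirm it by touch.

Emit:
step_arm(rows=[{"angular":[0,0,0],"slide":[-0.05,0.088,0],"jaw":0},{"angular":[0,0,0],"slide":[-0.05,0.088,0],"jaw":0},{"angular":[0,0,0],"slide":[-0.05,0.088,0],"jaw":0},{"angular":[0,0,0],"slide":[-0.05,0.088,0],"jaw":0},{"angular":[0,0,0],"slide":[-0.05,0.088,0],"jaw":0},{"angular":[0,0,0],"slide":[0,0,0.1],"jaw":0},{"angular":[0,0,0],"slide":[0,0,0.1],"jaw":0},{"angular":[0,0,0],"slide":[0,0,0.1],"jaw":0},{"angular":[0,0,0],"slide":[0,0,0.1],"jaw":0},{"angular":[0,0,0],"slide":[0,0,0.08],"jaw":0}])

```text
time_s: 27.3
tool_pos: [0.5742, 0.0639, 0.1092]
tool_rot: [180.0, -0.1, 179.3]
force: [0.5, -0.2, 0.1]
grip_width: 0.0009
grasp_force: 0.0
```

Emit:
step_arm(rows=[{"angular":[0,0,0],"slide":[0,0,0.02],"jaw":0},{"angular":[0,0,0],"slide":[0,0,0.02],"jaw":0},{"angular":[0,0,0],"slide":[0,0,0.01],"jaw":0}])

```text
time_s: 27.68
tool_pos: [0.5764, 0.0625, 0.0878]
tool_rot: [180.0, 0.1, 179.2]
force: [-0.3, -0.3, 0.4]
grip_width: 0.0005
grasp_force: 0.0
```

Emit:
step_arm(rows=[{"angular":[0,0,0],"slide":[0,0,0.012],"jaw":0},{"angular":[0,0,0],"slide":[0,0,0.012],"jaw":0},{"angular":[0,0,0],"slide":[0,0,0.006],"jaw":0}])

```text
time_s: 28.05
tool_pos: [0.5754, 0.062, 0.0717]
tool_rot: [180.0, 0.0, 179.1]
force: [0.0, -0.4, 1.1]
grip_width: 0.0001
grasp_force: 0.0
```

Emit:
step_arm(rows=[{"angular":[0,0,0],"slide":[0,0,0.006],"jaw":0},{"angular":[0,0,0],"slide":[0,0,0.006],"jaw":0}])

```text
time_s: 28.3
tool_pos: [0.5755, 0.0621, 0.0658]
tool_rot: [180.0, 0.0, 179.1]
force: [-0.1, -0.7, -0.6]
grip_width: 0.0004
grasp_force: 0.0
```

Emit:
step_arm(rows=[{"angular":[0,0,0],"slide":[0,0,0.006],"jaw":0},{"angular":[0,0,0],"slide":[0,0,0.004],"jaw":0}])

```text
time_s: 28.55
tool_pos: [0.5753, 0.0621, 0.0607]
tool_rot: [180.0, -0.0, 179.1]
force: [-0.5, 0.2, 0.4]
grip_width: 0.0004
grasp_force: 0.0
```

Emit:
step_arm(rows=[{"angular":[0,0,0],"slide":[0,0,0.004],"jaw":0},{"angular":[0,0,0],"slide":[0,0,0.004],"jaw":0}])

```text
time_s: 28.8
tool_pos: [0.5755, 0.0621, 0.0568]
tool_rot: [180.0, 0.0, 179.1]
force: [-0.4, -0.9, 0.2]
grip_width: 0.0009
grasp_force: 0.0
```

Emit:
step_arm(rows=[{"angular":[0,0,0],"slide":[0,0,0.004],"jaw":0},{"angular":[0,0,0],"slide":[0,0,0.002],"jaw":0}])

```text
time_s: 29.05
tool_pos: [0.5754, 0.062, 0.0537]
tool_rot: [180.0, -0.0, 179.1]
force: [-0.5, -0.4, -0.0]
grip_width: 0.0004
grasp_force: 0.0
```

Emit:
step_arm(rows=[{"angular":[0,0,0],"slide":[0,0,0.006],"jaw":0},{"angular":[0,0,0],"slide":[0,0,0.006],"jaw":0},{"angular":[0,0,0],"slide":[0,0,0],"jaw":0}])

```text
time_s: 29.42
tool_pos: [0.5751, 0.062, 0.0475]
tool_rot: [-180.0, -0.0, 179.1]
force: [0.4, 0.9, 1.0]
grip_width: 0.0003
grasp_force: 0.0
```

Emit:
step_arm(rows=[{"angular":[0,0,0],"slide":[0,0,0.006],"jaw":0},{"angular":[0,0,0],"slide":[0,0,0.004],"jaw":0},{"angular":[0,0,0],"slide":[0,0,0],"jaw":0}])

```text
time_s: 29.8
tool_pos: [0.5752, 0.062, 0.0426]
tool_rot: [-180.0, -0.0, 179.1]
force: [0.4, -0.3, 0.4]
grip_width: 0.0004
grasp_force: 0.0
```

Emit:
step_arm(rows=[{"angular":[0,0,0],"slide":[0,0,0.004],"jaw":0},{"angular":[0,0,0],"slide":[0,0,0],"jaw":0}])

```text
time_s: 30.05
tool_pos: [0.5753, 0.0621, 0.0407]
tool_rot: [-180.0, -0.0, 179.1]
force: [0.3, 0.2, 0.2]
grip_width: 0.0002
grasp_force: 0.0
```

Emit:
step_arm(rows=[{"angular":[0,0,0],"slide":[0,0,0.004],"jaw":0},{"angular":[0,0,0],"slide":[0,0,0],"jaw":0}])

```text
time_s: 30.3
tool_pos: [0.5753, 0.062, 0.0387]
tool_rot: [-180.0, -0.0, 179.1]
force: [0.2, 0.2, -0.1]
grip_width: 0.0005
grasp_force: 0.0
```

Emit:
step_arm(rows=[{"angular":[0,0,0],"slide":[0,0,0.004],"jaw":0},{"angular":[0,0,0],"slide":[0,0,0],"jaw":0}])

```text
time_s: 30.55
tool_pos: [0.5753, 0.062, 0.0367]
tool_rot: [-180.0, -0.0, 179.1]
force: [0.2, 0.2, 0.5]
grip_width: 0.0001
grasp_force: 0.0
```

Emit:
step_arm(rows=[{"angular":[0,0,0],"slide":[0,0,0.004],"jaw":0},{"angular":[0,0,0],"slide":[0,0,0],"jaw":0}])

```text
time_s: 30.8
tool_pos: [0.5752, 0.062, 0.0347]
tool_rot: [-180.0, -0.0, 179.1]
force: [-0.2, -0.7, -0.4]
grip_width: 0.0006
grasp_force: 0.0
```

Emit:
step_arm(rows=[{"angular":[0,0,0],"slide":[0,0,0.004],"jaw":0},{"angular":[0,0,0],"slide":[0,0,0],"jaw":0}])

```text
time_s: 31.05
tool_pos: [0.5753, 0.062, 0.0327]
tool_rot: [-180.0, -0.0, 179.1]
force: [0.2, 0.7, -0.8]
grip_width: 0.0005
grasp_force: 0.0
```

Emit:
step_arm(rows=[{"angular":[0,0,0],"slide":[0,0,0.004],"jaw":0},{"angular":[0,0,0],"slide":[0,0,0],"jaw":0}])

```text
time_s: 31.3
tool_pos: [0.5753, 0.062, 0.0307]
tool_rot: [-180.0, -0.0, 179.1]
force: [0.3, 0.5, -0.0]
grip_width: 0.0008
grasp_force: 0.0
```

Emit:
step_arm(rows=[{"angular":[0,0,0],"slide":[0,0,0.004],"jaw":0},{"angular":[0,0,0],"slide":[0,0,0],"jaw":0}])

```text
time_s: 31.55
tool_pos: [0.5752, 0.062, 0.0287]
tool_rot: [-180.0, -0.0, 179.1]
force: [-0.5, 0.7, -0.5]
grip_width: 0.0002
grasp_force: 0.0
```

Emit:
step_arm(rows=[{"angular":[0,0,0],"slide":[0,0,0.004],"jaw":0},{"angular":[0,0,0],"slide":[0,0,0],"jaw":0}])

```text
time_s: 31.8
tool_pos: [0.5756, 0.0621, 0.0277]
tool_rot: [180.0, 0.0, 179.1]
force: [-0.7, -0.1, 5.1]
grip_width: 0.0006
grasp_force: 2.5
```

The press met a firm stop at a reading of 27.7 mm. That implies a tip offset of about 30 mm. From the earlier push it must be between 15 and 33 mm, so the lid lies on the walls and is shut. I retract and hand in.

Emit:
step_arm(rows=[{"angular":[0,0,0],"slide":[0,0,-0.03],"jaw":0},{"angular":[0,0,0],"slide":[0,0,-0.1],"jaw":0},{"angular":[0,0,0],"slide":[0,0,-0.1],"jaw":0},{"angular":[0,0,0],"slide":[0,0,-0.1],"jaw":0},{"angular":[0,0,0],"slide":[0,0,-0.1],"jaw":0},{"angular":[0,0,0],"slide":[0,0,0],"jaw":0},{"angular":[0,0,0],"slide":[0,0,0],"jaw":0},{"angular":[0,0,0],"slide":[0,0,0],"jaw":0}])

```text
time_s: 32.8
tool_pos: [0.5745, 0.062, 0.2404]
tool_rot: [-180.0, -0.1, 179.1]
force: [-0.8, -0.1, -0.0]
grip_width: 0.0005
grasp_force: 0.0
```

Run:
```python
from h import *
o=env.get_obs();print(o['tool_pos'],o['force'])
a=env.read_camera('top');b0=cv2.imread('pics/tA.png')[...,::-1]
d=np.abs(a.astype(int)-b0).sum(2)[135:235,222:235];print('lid edge strip changed px',(d>90).sum())
print(env.sign_off())
```

```text
[0.57445401 0.06195531 0.24042023] [-0.80652074 -0.11476831 -0.00521602]
lid edge strip changed px 1000
the job is handed in; nothing more can be done
None
```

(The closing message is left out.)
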